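# Load four load cells with their calibration masses

### The arm

A 6-joint arm with a two-finger parallel gripper is mounted at the origin on a cart in front of the work surface, level with it; the furniture and walls round the work are solid. World frame = base frame: x ahead of the robot, y to its left, z up, the work surface at z = 0. Lengths are in m, angles in rad, forces in N, time in s.
With the tool pointing down it reaches from about 0.35 to 0.85 m from the base axis. Payload 8.1 kg.
Tool frame: the origin (TCP) lies at the centre of the arm's flange, where the gripper is bolted on; the fingertips stand 186 mm ahead of it and the grasp point (between the pads) lies 167 mm ahead of it; z points along the fingers, y is the line along which they close (so a half turn about z gives the same grasp; the last joint's range is limited). The gripper opens to 93 mm and grips with 3 to 60 N. Pads are 15 mm wide; open, the fingers measure 128 mm over their backs; the gripper's body (75 mm by 188 mm) begins 65 mm behind the grasp point.
Start: joints at [1.122, 0.13, 1.488, -0, 1.523, -0.085], TCP at [0.213, 0.561, 0.405] pointing down, gripper open.
Joint ranges: [-2.96, 2.96], [-0.89, 2.26], [0.02, 2.5], [-1.34, 4.48], [0, 2.73], [-2.66, 2.66]. Speed limits (rad/s): [2.39, 2.39, 2.79, 3.14, 3.14, 3.14].

### API

Orientations are given as a rotation vector (axis times angle).
In Python, from plant import read_state, read_camera, camera_params, robot gives the robot as it stands.
- The arm moves only by the tool carry_out, never from a script. Its argument "targets" is a list of rows, each an object of numbers: "hand": the opening in per cent of the stroke, from 0 (shut) to 100 (fully open); "x", "y", "z": the shift along the tool's x, y, z in m; "ax", "ay", "az": the turn, a rotation vector about the tool's x, y, z in rad. In form: [{"hand": .., "x": .., "y": .., "z": .., "ax": .., "ay": .., "az": ..}, ...]. A call has 1 to 8 rows; each row is the pose to reach, as a shift and turn from the pose commanded when the call began, along the tool's axes at that moment; what a row does not reach only later rows make up. A row lasts 1/8 s, in which the tool goes at most 62.5 mm and 10.7 degrees, less where a joint would pass 70% of its speed; a pose out of reach is approached as far as the arm can. A call with a gripper value outside its range is refused whole. The fingers move at their own pace and stop on an object; "newtons" is the grip in N (left out, the last holds). Time passes only in rows, so rows that repeat a pose let the fingers close. It gives the time, the measured TCP pose, the force, the opening and the grip force at its end, in the units of the state.
- read_state(): the state, without advancing time (a new reading comes with each control period).
- read_camera(name): name is "scene" or "top"; returns (picture, depth): 420x560x3 uint8, blue, green, red; 420x560 float32, m along the optical axis (not along the pixel's ray), 0 where there is no reading.
- camera_params(name): a dict with "fx", "fy", "cx", "cy" (pixels), "position" and "rotation" of the camera in the world. Camera axes: x right, y up, looking along -z (the intrinsics and any distortion apply to the point x, -y, -z); pixel columns grow to the right and rows downward; lengths in m; the calibration is good to about 2 mm. A picture is of the moment at which its call begins. camera_params takes no time and is no camera call.
- robot.close_job(): hands the job in; it is judged then, once.
The state is a dict: "t": time; "q": joint angles; "dq": joint speeds; "joint_torque": joint torques, N m; "tool_pos": TCP position; "orientation": TCP orientation; "force": force on the tool from outside, world axes, zero at the start; "wrist_torque": the same for the moment, N m; "opening": finger opening in m; "gripper_force": force on a finger pad.
Only numpy, scipy, OpenCV 4.12 (cv2) and the standard library are available. Lean on these libraries where they do the work, as an engineer would, in place of code of your own. Each camera call takes 0.05 s, during which the arm holds its last target. There are 200 camera calls.

### The job

Load the four load cells for their check: stand each of the four knobbed calibration masses upright in the middle of the pan that matches its size, smallest mass on the smallest pan and so on up to the largest mass on the largest pan, working in order from the smallest mass to the largest. Lower each mass until it stands on its pan before you let go, do not drop it, and leave the tin and the roll of tape that stand among them where they are.

Things in the scene. Friction and masses are not known exactly. Their poses are not given: they have to be found in the camera images.
- mass_50_mid (a point): The smallest of four calibration masses: a bare steel upright cylinder of 20 mm diameter with a narrower neck and a knob on top, 30 mm high in all, about 50 g, loose. The cylinder takes up about the lower 55 to 60 percent of the height and can be gripped across its diameter in any direction. The point is on its axis half-way up, 15 mm above its underside; z is up along the axis.
- mass_100_mid (a point): The second smallest of four calibration masses: a bare steel upright cylinder of 28 mm diameter with a narrower neck and a knob on top, 40 mm high in all, about 100 g, loose. The cylinder takes up about the lower 55 to 60 percent of the height and can be gripped across its diameter in any direction. The point is on its axis half-way up, 20 mm above its underside; z is up along the axis.
- mass_200_mid (a point): The second largest of four calibration masses: a brass-coloured upright cylinder of 36 mm diameter with a narrower neck and a knob on top, 52 mm high in all, about 200 g, loose. The cylinder takes up about the lower 55 to 60 percent of the height and can be gripped across its diameter in any direction. The point is on its axis half-way up, 26 mm above its underside; z is up along the axis.
- mass_500_mid (a point): The largest of four calibration masses: a bare steel upright cylinder of 44 mm diameter with a narrower neck and a knob on top, 62 mm high in all, about 500 g, loose. The cylinder takes up about the lower 55 to 60 percent of the height and can be gripped across its diameter in any direction. The point is on its axis half-way up, 31 mm above its underside; z is up along the axis.
- cell_a_pan (a point): The load cell with the smallest pan: a low round aluminium body, fixed to the bench, under a flat round steel pan of 44 mm diameter without a rim, the pan's top 22 mm above the bench; a small dark dot marks its middle and a short connector sticks out of the body's side. The point is the centre of the pan's top face; z is up.
- cell_b_pan (a point): The load cell with the second smallest pan: a low round aluminium body, fixed to the bench, under a flat round steel pan of 56 mm diameter without a rim, the pan's top 26 mm above the bench; a small dark dot marks its middle and a short connector sticks out of the body's side. The point is the centre of the pan's top face; z is up.
- cell_c_pan (a point): The load cell with the second largest pan: a low round aluminium body, fixed to the bench, under a flat round steel pan of 68 mm diameter without a rim, the pan's top 30 mm above the bench; a small dark dot marks its middle and a short connector sticks out of the body's side. The point is the centre of the pan's top face; z is up.
- cell_d_pan (a point): The load cell with the largest pan: a low round aluminium body, fixed to the bench, under a flat round steel pan of 80 mm diameter without a rim, the pan's top 34 mm above the bench; a small dark dot marks its middle and a short connector sticks out of the body's side. The point is the centre of the pan's top face; z is up.
- grease_tin_mid (a point): Bystander: a flat round tin with a red-brown lid, 51 mm diameter, 26 mm high, loose, among the masses and load cells (a like tin at the back left of the bench, beside the case, plays no part). The point is at its centre, 13 mm up.
- tape_roll_mid (a point): Bystander: a roll of black tape lying flat, about 57 mm diameter, 19 mm high, loose, among the masses and load cells (other rolls of tape farther back on the bench play no part). The point is at its centre, 9.5 mm up.
Things that resemble listed ones, but are neither listed nor needed, are in the scene too. Leave any turquoise look-alike of the part that bears mass_200_mid alone.

How it is judged:
On the way, in this order (a step that is already met when the one before it is completed fails the run):
1. the smallest mass stands released, upright and central on the smallest pan (horizontal distance between mass_50_mid and cell_a_pan below 0.012 m and z of mass_50_mid in the frame of cell_a_pan between 0.011 and 0.019 m and angle between mass_50_mid's own z axis and vertical below 0.1 rad and contact force between mass_50 and the fingers below 0.05 N and linear speed of mass_50 below 0.03 m/s), for 0.2 s.
2. the second smallest mass stands released, upright and central on the second smallest pan (horizontal distance between mass_100_mid and cell_b_pan below 0.012 m and z of mass_100_mid in the frame of cell_b_pan between 0.016 and 0.024 m and angle between mass_100_mid's own z axis and vertical below 0.1 rad and contact force between mass_100 and the fingers below 0.05 N and linear speed of mass_100 below 0.03 m/s), for 0.2 s.
3. the second largest mass stands released, upright and central on the second largest pan (horizontal distance between mass_200_mid and cell_c_pan below 0.012 m and z of mass_200_mid in the frame of cell_c_pan between 0.022 and 0.03 m and angle between mass_200_mid's own z axis and vertical below 0.1 rad and contact force between mass_200 and the fingers below 0.05 N and linear speed of mass_200 below 0.03 m/s), for 0.2 s.
4. the largest mass stands released, upright and central on the largest pan (horizontal distance between mass_500_mid and cell_d_pan below 0.012 m and z of mass_500_mid in the frame of cell_d_pan between 0.027 and 0.035 m and angle between mass_500_mid's own z axis and vertical below 0.1 rad and contact force between mass_500 and the fingers below 0.05 N and linear speed of mass_500 below 0.03 m/s), for 0.2 s.
At the end, for the whole second after the job is handed in: Each mass stands upright (within 0.1 rad), released and at rest on the pan of its own size rank, its axis within 12 mm of the pan's middle and its underside on the pan (within 4 mm); they were loaded in order from smallest to largest (all of step 1 and all of step 2 and all of step 3 and all of step 4); the robot touches nothing.
It fails at once if a mass was dropped (let go to fall by more than about 2 cm) or knocked flying ((linear speed of mass_50 above 0.6 m/s and contact force between mass_50 and the fingers below 0.01 N) or (linear speed of mass_100 above 0.6 m/s and contact force between mass_100 and the fingers below 0.01 N) or (linear speed of mass_200 above 0.6 m/s and contact force between mass_200 and the fingers below 0.01 N) or (linear speed of mass_500 above 0.6 m/s and contact force between mass_500 and the fingers below 0.01 N)).
It fails at once if the tin or the roll of tape was moved by more than 20 mm (distance of any of grease_tin_mid, tape_roll_mid from where it was at the start of the episode above 0.02 m).
It also fails if it takes over 112 s, if anything falls off the work surface, if the arm or the gripper's body presses on something with over 40 N, if the wrist force passes 120 N, or if a joint passes its speed limit or range.

## Working session

There is one attempt and no reset: what is moved stays moved. The work goes in short steps, Python scripts to look and compute and a tool call to move; the robot and the scene stay as the last step left them, time stands still between calls to the robot, and variables do not carry over. Pictures are saved under pics/ and viewed, at most 16 in all, crops included, and the job is handed in when it is done.

Besides the shell and the picture viewer there is one more tool, called after "Emit:" as name(argument=value, ...) on one line, values as JSON. carry_out: Moves the arm, as the interface text tells. Its arguments: {"type":"object","properties":{"targets":{"type":"array","items":{"type":"object","properties":{"hand":{"type":"number"},"x":{"type":"number"},"y":{"type":"number"},"z":{"type":"number"},"ax":{"type":"number"},"ay":{"type":"number"},"az":{"type":"number"}}}},"newtons":{"type":"number"}},"required":["targets"]}

```bash
ls; mkdir -p pics
python3 - <<'E'
from plant import *
import cv2,numpy as np
for n in("scene","top"):
    p,d=read_camera(n); cv2.imwrite(f"pics/{n}0.png",p); np.save(f"pics/{n}0.npy",d)
    c=camera_params(n); print(n,c)
s=read_state(); print(s)
E
```

```text
pics
scene {'fx': 379.99488267052175, 'fy': 379.99488267052175, 'cx': 276.9291239197271, 'cy': 213.42436579684653, 'position': array([-0.21039436, -0.45673733,  0.46149266]), 'rotation': array([ 1.06765404, -0.55803021, -0.87558491])}
top {'fx': 455.3583135845984, 'fy': 455.3583135845984, 'cx': 277.38979461587695, 'cy': 204.99624818267728, 'position': array([0.42991071, 0.07243541, 1.47927817]), 'rotation': array([ 0.05482158, -0.08593115, -1.56413148])}
{'t': 0.1, 'q': array([ 1.12157027e+00,  1.31059106e-01,  1.48918357e+00, -3.13886908e-05,
        1.52299069e+00, -8.53802949e-02]), 'dq': array([ 0.00021179, -0.00010455, -0.001349  ,  0.00135648, -0.00033326,
        0.00164083]), 'joint_torque': array([ 1.16465344e-03, -5.61344039e+01, -4.93092942e+01,  7.70410616e-02,
        2.92628777e-02, -7.32028957e-05]), 'tool_pos': array([0.21340439, 0.56054065, 0.4038007 ]), 'orientation': array([-5.68304782e-01, -3.08935189e+00,  2.49838721e-03]), 'force': array([ 0.15739005, -0.20295212, -1.16526715]), 'wrist_torque': array([-0.00506348,  0.02425912, -0.03841335]), 'gripper_force': 0.0, 'opening': 0.09313934487001757}
```

View pics/scene0.png

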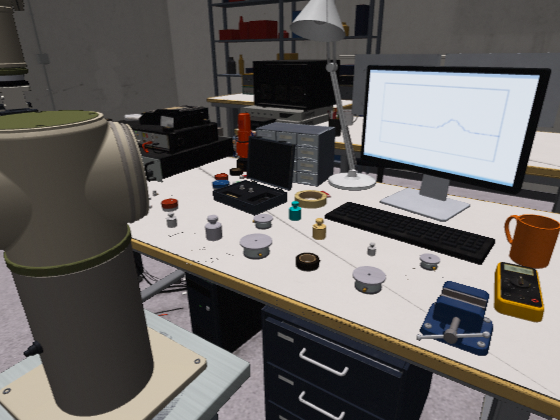

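View pics/top0.png

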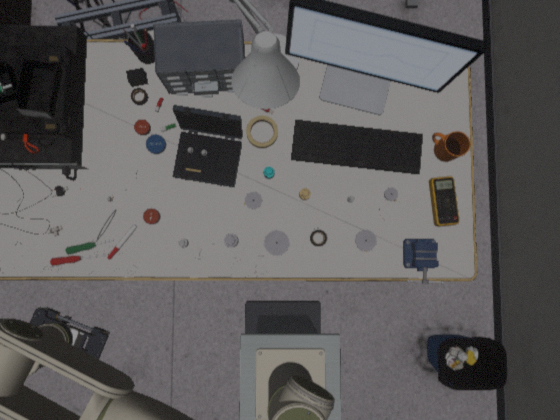

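The top view shows these candidates:
- **Masses:** 50 at (350,199), 100 at (183,243), 200 (brass) at (304,194), 500 at (232,241).
- **Look-alikes:** turquoise mass at (269,173), and small objects at (110,198) and (60,190).
- **Pans:** a (391,194), b (254,200), c (366,240), d (277,242).
- **Bystanders:** tin (151,216) (another at (142,127)) and tape (318,238) (others at (139,97) and (262,131)).

One close crop plus measurement should settle these.

```bash
cat > h.py <<'E'
import cv2,numpy as np
from scipy.spatial.transform import Rotation as R
from plant import *
def cast(n,u,v,z):
    c=camera_params(n); r=R.from_rotvec(c["rotation"]).as_matrix()
    d=r@np.array([(u-c["cx"])/c["fx"],-(v-c["cy"])/c["fy"],-1.]); p=c["position"]
    return p+d*(z-p[2])/d[2]
def proj(n,P):
    c=camera_params(n); r=R.from_rotvec(c["rotation"]).as_matrix()
    q=r.T@(np.asarray(P)-c["position"]); return c["cx"]+c["fx"]*q[0]/-q[2], c["cy"]-c["fy"]*q[1]/-q[2]
E
python3 - <<'E'
from h import *
p=cv2.imread("pics/top0.png"); d=np.load("pics/top0.npy")
c=camera_params("top"); r=R.from_rotvec(c["rotation"]).as_matrix()
v,u=np.mgrid[:420,:560]
P=np.stack([(u-c["cx"])/c["fx"],-(v-c["cy"])/c["fy"],-np.ones(u.shape)],-1)*d[...,None]@r.T+c["position"]
Z=P[...,2]
print("bench z",np.median(Z[205:235,200:225]))
m=((Z>.010)&(Z<.12)).astype(np.uint8); m[:150]=0;m[275:]=0;m[:,:90]=0;m[:,430:]=0
n,l,st,ce=cv2.connectedComponentsWithStats(m)
for i in range(1,n):
    k=l==i
    if st[i,4]<6: continue
    print(ce[i].round(1),"area",st[i,4],"eqd mm",round(2*(st[i,4]/np.pi)**.5*3.2),"xy",P[k][:,:2].mean(0).round(3),"zmax",Z[k].max().round(3),"zmed",np.median(Z[k]).round(3))
a=cv2.resize(cv2.convertScaleAbs(p[150:270,150:410],alpha=2),None,fx=3,fy=3,interpolation=2)
cv2.imwrite("pics/ctop.png",a)
s=cv2.imread("pics/scene0.png")[170:310,140:460]; cv2.imwrite("pics/cscene.png",cv2.resize(s,None,fx=2.5,fy=2.5,interpolation=2))
E
```

```text
bench z -0.0009536827367851997
[155.3 151. ] area 36 eqd mm 22 xy [0.734 0.44 ] zmax 0.026 zmed 0.019
[206.1 166. ] area 1850 eqd mm 155 xy [0.686 0.274] zmax 0.04 zmed 0.025
[222.4 150.4] area 9 eqd mm 11 xy [0.739 0.224] zmax 0.019 zmed 0.012
[364.9 157.8] area 1782 eqd mm 152 xy [ 0.719 -0.242] zmax 0.026 zmed 0.015
[268.7 171.6] area 107 eqd mm 37 xy [0.667 0.072] zmax 0.055 zmed 0.034
[391.  193.2] area 141 eqd mm 43 xy [ 0.602 -0.324] zmax 0.028 zmed 0.02
[304.6 193.1] area 106 eqd mm 37 xy [ 0.598 -0.042] zmax 0.057 zmed 0.034
[253.  199.5] area 235 eqd mm 55 xy [0.578 0.122] zmax 0.033 zmed 0.025
[350.6 198.1] area 33 eqd mm 21 xy [ 0.585 -0.192] zmax 0.034 zmed 0.02
[109.2 197.9] area 15 eqd mm 14 xy [0.581 0.583] zmax 0.021 zmed 0.016
[151.2 215.5] area 217 eqd mm 53 xy [0.525 0.446] zmax 0.033 zmed 0.024
[121.3 241.4] area 156 eqd mm 45 xy [0.442 0.541] zmax 0.021 zmed 0.014
[318.1 237. ] area 140 eqd mm 43 xy [ 0.459 -0.087] zmax 0.024 zmed 0.017
[365.5 239.6] area 353 eqd mm 68 xy [ 0.451 -0.238] zmax 0.037 zmed 0.029
[276.4 242. ] area 499 eqd mm 81 xy [0.443 0.047] zmax 0.047 zmed 0.033
[230.7 239.6] area 155 eqd mm 45 xy [0.449 0.19 ] zmax 0.067 zmed 0.042
[182.9 242.2] area 66 eqd mm 29 xy [0.441 0.342] zmax 0.049 zmed 0.027
[418.4 254. ] area 680 eqd mm 94 xy [ 0.407 -0.401] zmax 0.078 zmed 0.049
[103.8 241.3] area 21 eqd mm 17 xy [0.442 0.596] zmax 0.019 zmed 0.014
[ 92.2 244.3] area 33 eqd mm 21 xy [0.432 0.631] zmax 0.025 zmed 0.018
[ 97.2 254.9] area 19 eqd mm 16 xy [0.399 0.616] zmax 0.019 zmed 0.011
```

View pics/ctop.png

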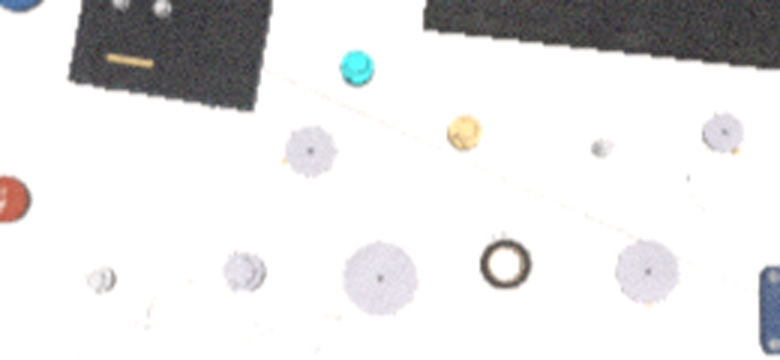

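View pics/cscene.png

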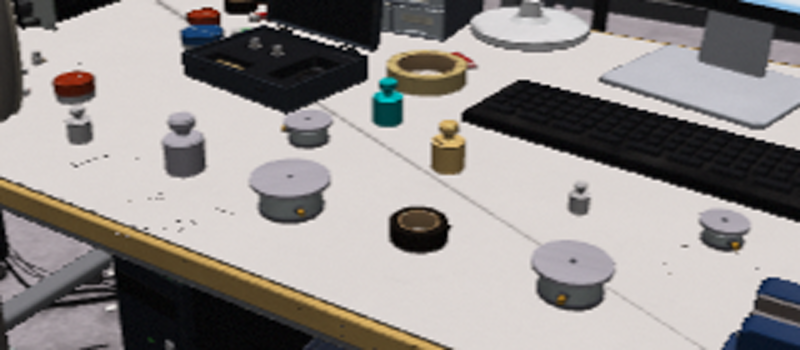

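The crops confirm the choice: the component diameters from depth (21/29/37/45 mm masses, 43/55/68/81 mm pans) match the description. The turquoise mass, case, tin and tape are left out. Moving first to above the 50 g mass, with the closing line along world y.

Emit:
carry_out(targets=[{"hand": 100,"x": -0.616,"y": -0.571,"z": 0,"ax": 0,"ay": 0,"az": -0.364},{"hand": 100,"x": -0.616,"y": -0.571,"z": 0,"ax": 0,"ay": 0,"az": -0.364},{"hand": 100,"x": -0.616,"y": -0.571,"z": 0,"ax": 0,"ay": 0,"az": -0.364},{"hand": 100,"x": -0.616,"y": -0.571,"z": 0,"ax": 0,"ay": 0,"az": -0.364},{"hand": 100,"x": -0.616,"y": -0.571,"z": 0,"ax": 0,"ay": 0,"az": -0.364},{"hand": 100,"x": -0.616,"y": -0.571,"z": 0,"ax": 0,"ay": 0,"az": -0.364},{"hand": 100,"x": -0.616,"y": -0.571,"z": 0,"ax": 0,"ay": 0,"az": -0.364},{"hand": 100,"x": -0.616,"y": -0.571,"z": 0,"ax": 0,"ay": 0,"az": -0.364}])

```text
t: 1.1
tool_pos: [0.4352, 0.1113, 0.4046]
orientation: [-0.0, 3.141, 0.0]
force: [1.0, 0.5, -0.6]
opening: 0.0934
gripper_force: 0.0
```

```bash
cat >> h.py <<'E'
def go(x,y,zt=None):
    "shift in tool axes so that TCP is over x,y with fingertips at zt, tool y along world y, pointing down"
    s=read_state(); r=R.from_rotvec(s["orientation"]); g=R.from_matrix(np.diag([-1.,1,-1]))
    z=s["tool_pos"][2] if zt is None else zt+.186
    print("t",round(s["t"],2),"tcp",s["tool_pos"].round(4),"shift",r.inv().apply(np.array([x,y,z])-s["tool_pos"]).round(4),"turn",(r.inv()*g).as_rotvec().round(4),"F",s["force"].round(1),"open",round(s["opening"],4))
E
python3 -c "
from h import *
go(.585,-.192)"
```

```text
t 1.1 tcp [0.4352 0.1113 0.4046] shift [-0.1497 -0.3034 -0.    ] turn [0.0002 0.0002 0.0002] F [ 1.   0.5 -0.6] open 0.0934
```

Emit:
carry_out(targets=[{"hand": 100,"x": -0.15,"y": -0.303,"z": 0},{"hand": 100,"x": -0.15,"y": -0.303,"z": 0},{"hand": 100,"x": -0.15,"y": -0.303,"z": 0},{"hand": 100,"x": -0.15,"y": -0.303,"z": 0},{"hand": 100,"x": -0.15,"y": -0.303,"z": 0},{"hand": 100,"x": -0.15,"y": -0.303,"z": 0.08},{"hand": 100,"x": -0.15,"y": -0.303,"z": 0.16},{"hand": 100,"x": -0.15,"y": -0.303,"z": 0.16}])

```text
schema error: expected keys hand, x, y, z, ax, ay, az
```

```bash
python3 -c "
from h import *
go(.585,-.192,.003)
p,d=read_camera('scene')
s=read_state()['tool_pos']; print(proj('scene',s-[0,0,.186]),proj('scene',[.585,-.192,.015]))
cv2.imwrite('pics/s1.png',cv2.resize(p[150:300,290:470],None,fx=4,fy=4,interpolation=2))
# scene-camera check of masses/pans from the first picture: bounding-box centres via depth points
c=camera_params('scene'); r=R.from_rotvec(c['rotation']).as_matrix(); d=np.load('pics/scene0.npy')
v,u=np.mgrid[:420,:560]
P=np.stack([(u-c['cx'])/c['fx'],-(v-c['cy'])/c['fy'],-np.ones(u.shape)],-1)*d[...,None]@r.T+c['position']
for n,x,y,h,D in(('50',.585,-.192,0,.020),('100',.441,.342,0,.028),('200',.598,-.042,0,.036),('500',.449,.19,0,.044),('a',.602,-.324,.022,.044),('b',.578,.122,.026,.056),('c',.451,-.238,.030,.068),('d',.443,.047,.034,.08)):
    k=(np.hypot(P[...,0]-x,P[...,1]-y)<D/2+.02)
    k&=(abs(P[...,2]-h)<.006) if h else (P[...,2]>.006)
    q=P[k]
    # across the line of sight: middle of extent
    w=np.array([x,y])-c['position'][:2]; w/=np.hypot(*w); t=np.array([-w[1],w[0]])
    a=(q[:,:2]-[x,y])@t; b=(q[:,:2]-[x,y])@w
    print(n,len(q),'side off',((a.min()+a.max())/2).round(4),a.min().round(3),a.max().round(3),'along',b.min().round(3),b.max().round(3))
"
```

```text
t 1.1 tcp [0.4352 0.1113 0.4046] shift [-0.1496 -0.3034  0.2156] turn [0.0002 0.0002 0.0002] F [ 1.   0.5 -0.6] open 0.0934
(np.float64(230.9975826419476), np.float64(163.49680129291465)) (np.float64(370.3806634922362), np.float64(248.1085575491866))
50 80 side off -0.0015 -0.011 0.008 along -0.014 0.004
100 114 side off 0.0039 -0.01 0.018 along -0.015 0.012
200 227 side off -0.0016 -0.019 0.016 along -0.022 0.011
500 333 side off 0.0025 -0.019 0.024 along -0.026 0.016
a 181 side off 0.0001 -0.021 0.021 along -0.025 0.021
b 153 side off 0.0011 -0.026 0.028 along -0.03 0.026
c 517 side off 0.0004 -0.033 0.034 along -0.035 0.032
d 435 side off 0.0014 -0.037 0.04 along -0.042 0.04
```

View pics/s1.png

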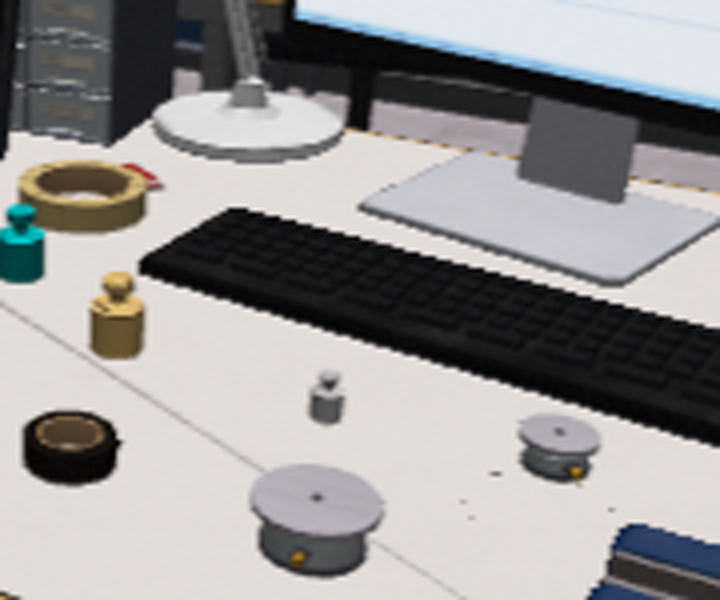

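The scene image shows a clear path: the 50 g mass sits at about (370,248), unobstructed. Both views agree to within about 4 mm. The last call was refused because it left out keys, so I'm sending it again in full.

Emit:
carry_out(targets=[{"hand": 100,"x": -0.148,"y": -0.304,"z": 0,"ax": 0,"ay": 0,"az": 0},{"hand": 100,"x": -0.148,"y": -0.304,"z": 0,"ax": 0,"ay": 0,"az": 0},{"hand": 100,"x": -0.148,"y": -0.304,"z": 0,"ax": 0,"ay": 0,"az": 0},{"hand": 100,"x": -0.148,"y": -0.304,"z": 0,"ax": 0,"ay": 0,"az": 0},{"hand": 100,"x": -0.148,"y": -0.304,"z": 0,"ax": 0,"ay": 0,"az": 0},{"hand": 100,"x": -0.148,"y": -0.304,"z": 0.06,"ax": 0,"ay": 0,"az": 0},{"hand": 100,"x": -0.148,"y": -0.304,"z": 0.12,"ax": 0,"ay": 0,"az": 0},{"hand": 100,"x": -0.148,"y": -0.304,"z": 0.165,"ax": 0,"ay": 0,"az": 0}])

```text
t: 2.15
tool_pos: [0.5819, -0.1905, 0.2358]
orientation: [-0.001, -3.138, -0.003]
force: [0.1, -0.1, -0.4]
opening: 0.0931
gripper_force: 0.0
```

```bash
python3 -c "
from h import *
go(.583,-.193,.003)
p,d=read_camera('scene')
cv2.imwrite('pics/s2.png',cv2.resize(p[150:300,290:470],None,fx=4,fy=4,interpolation=2))
"
```

```text
t 2.15 tcp [ 0.5819 -0.1905  0.2358] shift [-0.0013 -0.0026  0.0468] turn [ 0.0016 -0.0037 -0.0008] F [ 0.1 -0.1 -0.4] open 0.0931
```

View pics/s2.png

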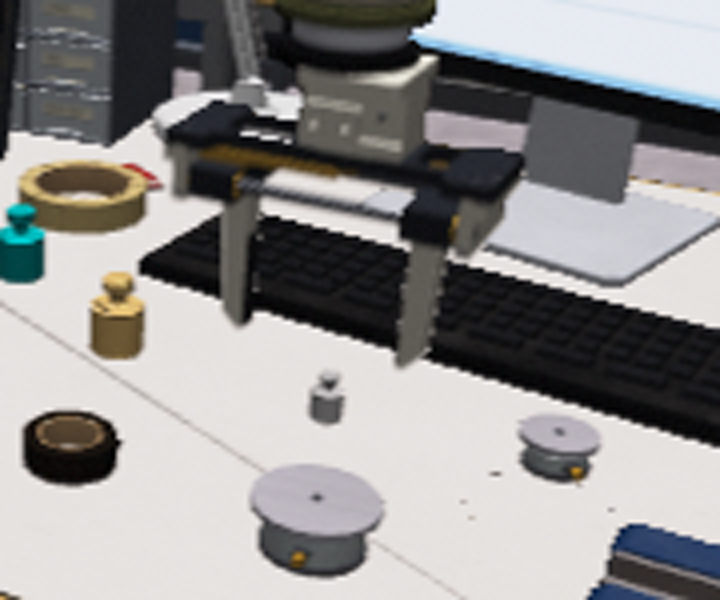

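The gripper straddles the 50 g mass (crop pixel (327,397)), centred on it. Lowering.

Emit:
carry_out(targets=[{"hand": 100,"x": 0,"y": 0,"z": 0.015,"ax": 0,"ay": 0,"az": 0},{"hand": 60,"x": 0,"y": 0,"z": 0.03,"ax": 0,"ay": 0,"az": 0},{"hand": 60,"x": 0,"y": 0,"z": 0.04,"ax": 0,"ay": 0,"az": 0},{"hand": 60,"x": 0,"y": 0,"z": 0.043,"ax": 0,"ay": 0,"az": 0},{"hand": 50,"x": 0,"y": 0,"z": 0.043,"ax": 0,"ay": 0,"az": 0},{"hand": 50,"x": 0,"y": 0,"z": 0.043,"ax": 0,"ay": 0,"az": 0}])

```text
t: 2.95
tool_pos: [0.5833, -0.1908, 0.1975]
orientation: [-0.0, 3.14, -0.001]
force: [0.2, -0.9, 0.6]
opening: 0.0487
gripper_force: 0.0
```

```bash
python3 -c "
from h import *
go(.583,-.193,.003)"
```

```text
t 2.95 tcp [ 0.5833 -0.1908  0.1975] shift [ 0.0003 -0.0022  0.0085] turn [-0.0005  0.0011  0.0002] F [ 0.2 -0.9  0.6] open 0.0487
```

Emit:
carry_out(targets=[{"hand": 50,"x": 0,"y": -0.002,"z": 0.005,"ax": 0,"ay": 0,"az": 0},{"hand": 40,"x": 0,"y": -0.002,"z": 0.008,"ax": 0,"ay": 0,"az": 0},{"hand": 30,"x": 0,"y": -0.002,"z": 0.008,"ax": 0,"ay": 0,"az": 0},{"hand": 10,"x": 0,"y": -0.002,"z": 0.008,"ax": 0,"ay": 0,"az": 0},{"hand": 10,"x": 0,"y": -0.002,"z": 0.008,"ax": 0,"ay": 0,"az": 0},{"hand": 10,"x": 0,"y": -0.002,"z": 0.008,"ax": 0,"ay": 0,"az": 0},{"hand": 10,"x": 0,"y": -0.002,"z": 0.008,"ax": 0,"ay": 0,"az": 0},{"hand": 10,"x": 0,"y": -0.002,"z": 0.008,"ax": 0,"ay": 0,"az": 0}], newtons=15)

```text
t: 3.95
tool_pos: [0.583, -0.1926, 0.1888]
orientation: [0.0, -3.142, 0.0]
force: [0.1, -0.5, -0.7]
opening: 0.0193
gripper_force: 15.0
```

```bash
python3 -c "
from h import *
go(.583,-.193,.003); print(read_state()['gripper_force'])
p,d=read_camera('scene')
cv2.imwrite('pics/s3.png',cv2.resize(p[150:300,290:470],None,fx=4,fy=4,interpolation=2))"
```

```text
t 3.95 tcp [ 0.583  -0.1926  0.1888] shift [-0.     -0.0004 -0.0002] turn [-0.     -0.      0.0002] F [ 0.1 -0.5 -0.7] open 0.0193
14.998698190029245
```

View pics/s3.png

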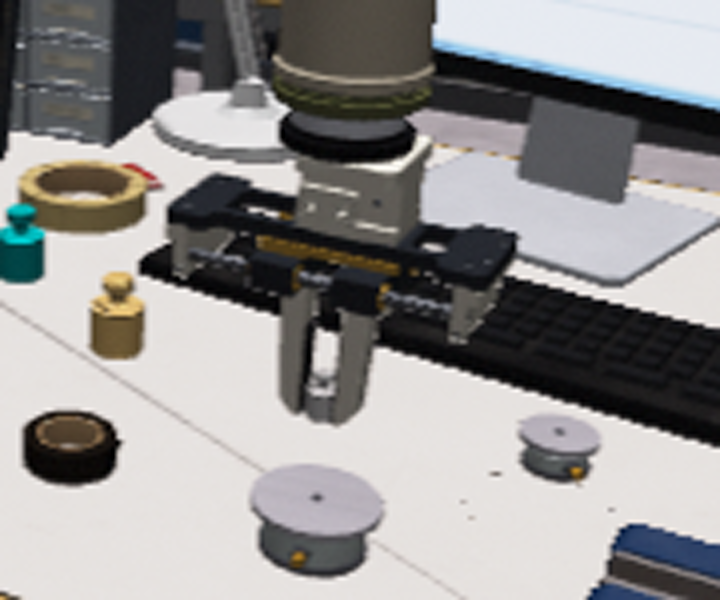

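The 50 g mass is held (crop (322,395), opening 19.3 mm). Carrying it to pan a.

Emit:
carry_out(targets=[{"hand": 10,"x": 0,"y": 0,"z": -0.03,"ax": 0,"ay": 0,"az": 0},{"hand": 10,"x": 0,"y": 0,"z": -0.065,"ax": 0,"ay": 0,"az": 0},{"hand": 10,"x": -0.006,"y": -0.045,"z": -0.065,"ax": 0,"ay": 0,"az": 0},{"hand": 10,"x": -0.012,"y": -0.09,"z": -0.065,"ax": 0,"ay": 0,"az": 0},{"hand": 10,"x": -0.018,"y": -0.132,"z": -0.065,"ax": 0,"ay": 0,"az": 0},{"hand": 10,"x": -0.018,"y": -0.132,"z": -0.055,"ax": 0,"ay": 0,"az": 0},{"hand": 10,"x": -0.018,"y": -0.132,"z": -0.037,"ax": 0,"ay": 0,"az": 0},{"hand": 10,"x": -0.018,"y": -0.132,"z": -0.037,"ax": 0,"ay": 0,"az": 0}])

```text
t: 5.0
tool_pos: [0.5999, -0.3228, 0.2223]
orientation: [0.002, -3.137, -0.005]
force: [-1.5, -0.1, -0.4]
opening: 0.0195
gripper_force: 15.0
```

```bash
python3 -c "
from h import *
go(.601,-.325,.025); print(read_state()['gripper_force'])
p,d=read_camera('scene')
cv2.imwrite('pics/s4.png',cv2.resize(p[200:300,370:490],None,fx=5,fy=5,interpolation=2))"
```

```text
t 5.0 tcp [ 0.5999 -0.3228  0.2223] shift [-0.0011 -0.0022  0.0113] turn [ 0.0033 -0.0047  0.0012] F [-1.5 -0.1 -0.4] open 0.0195
14.998679383570561
```

View pics/s4.png

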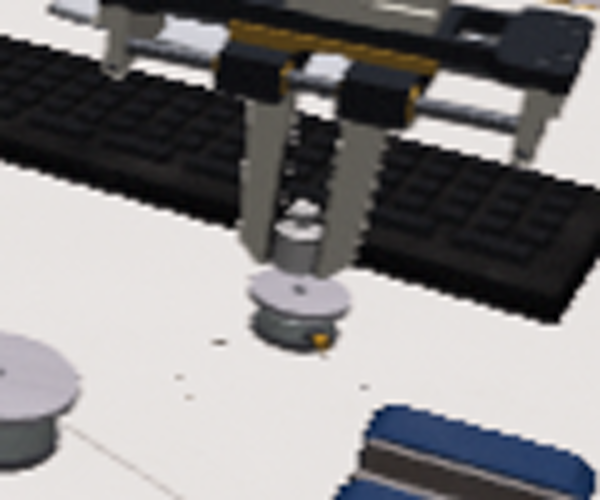

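The mass hangs right above pan a's dot (crop (299,290)). Lowering to contact.

Emit:
carry_out(targets=[{"hand": 10,"x": 0,"y": 0,"z": 0.006,"ax": 0,"ay": 0,"az": 0},{"hand": 10,"x": 0,"y": 0,"z": 0.011,"ax": 0,"ay": 0,"az": 0},{"hand": 10,"x": 0,"y": 0,"z": 0.014,"ax": 0,"ay": 0,"az": 0},{"hand": 10,"x": 0,"y": 0,"z": 0.0145,"ax": 0,"ay": 0,"az": 0},{"hand": 10,"x": 0,"y": 0,"z": 0.0145,"ax": 0,"ay": 0,"az": 0}])

```text
t: 5.68
tool_pos: [0.601, -0.3247, 0.2114]
orientation: [-0.0, 3.141, -0.0]
force: [-0.1, -0.4, -0.5]
opening: 0.0192
gripper_force: 15.0
```

```bash
python3 -c "
from h import *
go(.601,-.325,.025)"
```

```text
t 5.67 tcp [ 0.601  -0.3247  0.2114] shift [ 0.     -0.0003  0.0004] turn [-0.0001  0.0002  0.0001] F [-0.1 -0.4 -0.5] open 0.0192
```

Emit:
carry_out(targets=[{"hand": 10,"x": 0,"y": 0,"z": 0.001,"ax": 0,"ay": 0,"az": 0},{"hand": 10,"x": 0,"y": 0,"z": 0.001,"ax": 0,"ay": 0,"az": 0}])

```text
t: 5.92
tool_pos: [0.6011, -0.3248, 0.2107]
orientation: [-0.0, 3.141, -0.001]
force: [-0.9, 0.1, 2.0]
opening: 0.0189
gripper_force: 15.0
```

Emit:
carry_out(targets=[{"hand": 25,"x": 0,"y": 0,"z": 0,"ax": 0,"ay": 0,"az": 0},{"hand": 35,"x": 0,"y": 0,"z": 0,"ax": 0,"ay": 0,"az": 0},{"hand": 45,"x": 0,"y": 0,"z": 0,"ax": 0,"ay": 0,"az": 0},{"hand": 45,"x": 0,"y": 0,"z": 0,"ax": 0,"ay": 0,"az": 0},{"hand": 45,"x": 0,"y": 0,"z": -0.03,"ax": 0,"ay": 0,"az": 0},{"hand": 45,"x": 0,"y": 0,"z": -0.08,"ax": 0,"ay": 0,"az": 0},{"hand": 100,"x": 0,"y": 0,"z": -0.12,"ax": 0,"ay": 0,"az": 0},{"hand": 100,"x": 0,"y": 0,"z": -0.16,"ax": 0,"ay": 0,"az": 0}])

```text
t: 6.92
tool_pos: [0.6009, -0.3246, 0.3718]
orientation: [-0.0, 3.141, -0.0]
force: [0.7, -0.0, 0.2]
opening: 0.0576
gripper_force: 0.0
```

```bash
python3 -c "
from h import *
go(.439,.343,.06)
p,d=read_camera('scene')
cv2.imwrite('pics/s5.png',cv2.resize(p[200:300,370:490],None,fx=5,fy=5,interpolation=2))"
```

```text
t 6.92 tcp [ 0.6009 -0.3246  0.3718] shift [0.1618 0.6677 0.1256] turn [-0.0002  0.0003  0.0002] F [ 0.7 -0.   0.2] open 0.0576
```

View pics/s5.png

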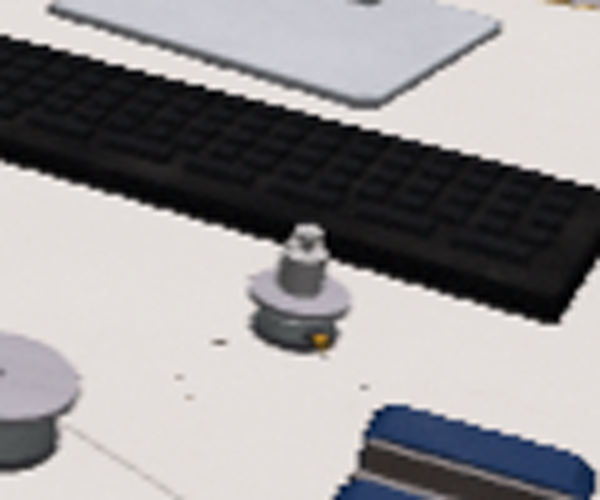

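The 50 g mass stands upright at the middle of pan a (crop (302,275)). Next, the 100 g mass.

Emit:
carry_out(targets=[{"hand": 100,"x": 0.012,"y": 0.05,"z": 0,"ax": 0,"ay": 0,"az": 0},{"hand": 100,"x": 0.027,"y": 0.11,"z": 0,"ax": 0,"ay": 0,"az": 0},{"hand": 100,"x": 0.041,"y": 0.17,"z": 0,"ax": 0,"ay": 0,"az": 0},{"hand": 100,"x": 0.056,"y": 0.23,"z": 0,"ax": 0,"ay": 0,"az": 0},{"hand": 100,"x": 0.07,"y": 0.29,"z": 0,"ax": 0,"ay": 0,"az": 0},{"hand": 100,"x": 0.085,"y": 0.35,"z": 0,"ax": 0,"ay": 0,"az": 0},{"hand": 100,"x": 0.099,"y": 0.41,"z": 0,"ax": 0,"ay": 0,"az": 0},{"hand": 100,"x": 0.112,"y": 0.46,"z": 0,"ax": 0,"ay": 0,"az": 0}])

```text
t: 7.98
tool_pos: [0.488, 0.1374, 0.3704]
orientation: [-0.001, 3.141, 0.001]
force: [0.8, -0.2, 0.4]
opening: 0.0931
gripper_force: 0.0
```

Emit:
carry_out(targets=[{"hand": 100,"x": 0.012,"y": 0.05,"z": 0,"ax": 0,"ay": 0,"az": 0},{"hand": 100,"x": 0.024,"y": 0.1,"z": 0,"ax": 0,"ay": 0,"az": 0},{"hand": 100,"x": 0.036,"y": 0.15,"z": 0,"ax": 0,"ay": 0,"az": 0},{"hand": 100,"x": 0.05,"y": 0.208,"z": 0,"ax": 0,"ay": 0,"az": 0},{"hand": 100,"x": 0.05,"y": 0.208,"z": 0.04,"ax": 0,"ay": 0,"az": 0},{"hand": 100,"x": 0.05,"y": 0.208,"z": 0.09,"ax": 0,"ay": 0,"az": 0},{"hand": 100,"x": 0.05,"y": 0.208,"z": 0.12,"ax": 0,"ay": 0,"az": 0},{"hand": 100,"x": 0.05,"y": 0.208,"z": 0.12,"ax": 0,"ay": 0,"az": 0}])

```text
t: 8.98
tool_pos: [0.4375, 0.3425, 0.2472]
orientation: [0.001, -3.137, 0.005]
force: [-0.5, -0.3, 0.2]
opening: 0.0931
gripper_force: 0.0
```

```bash
python3 -c "
from h import *
go(.439,.343,.003)"
```

```text
t 8.97 tcp [0.4375 0.3425 0.2472] shift [-0.0018  0.0007  0.0582] turn [-0.0033 -0.005   0.0003] F [-0.5 -0.3  0.2] open 0.0931
```

Emit:
carry_out(targets=[{"hand": 100,"x": 0,"y": 0,"z": 0.02,"ax": 0,"ay": 0,"az": 0},{"hand": 80,"x": 0,"y": 0,"z": 0.04,"ax": 0,"ay": 0,"az": 0},{"hand": 60,"x": 0,"y": 0,"z": 0.055,"ax": 0,"ay": 0,"az": 0},{"hand": 50,"x": 0,"y": 0,"z": 0.06,"ax": 0,"ay": 0,"az": 0},{"hand": 40,"x": 0,"y": 0,"z": 0.06,"ax": 0,"ay": 0,"az": 0},{"hand": 30,"x": 0,"y": 0,"z": 0.06,"ax": 0,"ay": 0,"az": 0},{"hand": 20,"x": 0,"y": 0,"z": 0.06,"ax": 0,"ay": 0,"az": 0},{"hand": 20,"x": 0,"y": 0,"z": 0.06,"ax": 0,"ay": 0,"az": 0}])

```text
t: 9.98
tool_pos: [0.439, 0.3434, 0.1907]
orientation: [-0.0, 3.141, 0.001]
force: [-1.3, -0.9, 0.3]
opening: 0.0277
gripper_force: 1.3
```

Emit:
carry_out(targets=[{"hand": 15,"x": 0,"y": 0,"z": 0,"ax": 0,"ay": 0,"az": 0},{"hand": 15,"x": 0,"y": 0,"z": 0,"ax": 0,"ay": 0,"az": 0},{"hand": 15,"x": 0,"y": 0,"z": 0,"ax": 0,"ay": 0,"az": 0}])

```text
t: 10.35
tool_pos: [0.4391, 0.3435, 0.1907]
orientation: [-0.0, 3.141, 0.001]
force: [-0.8, 0.4, 4.7]
opening: 0.0271
gripper_force: 15.0
```

```bash
python3 -c "
from h import *
go(.578,.122,.003); print(read_state()['gripper_force'])
p,d=read_camera('scene')
cv2.imwrite('pics/s6.png',cv2.resize(p[170:270,140:290],None,fx=5,fy=5,interpolation=2))"
```

```text
t 10.35 tcp [0.4391 0.3435 0.1907] shift [-0.1389 -0.2215  0.0017] turn [0.0004 0.0006 0.0002] F [-0.8  0.4  4.7] open 0.0271
15.014606067817624
```

View pics/s6.png

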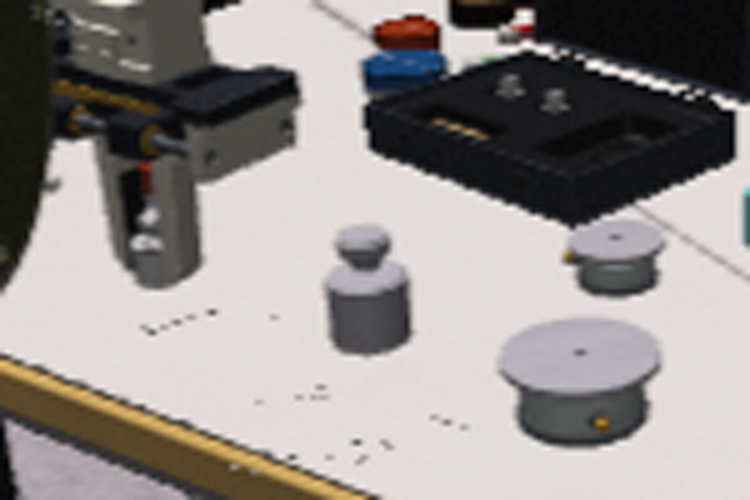

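The 100 g mass is gripped (crop (155,250), opening 27 mm). Carrying it to pan b.

Emit:
carry_out(targets=[{"hand": 15,"x": 0,"y": 0,"z": -0.03,"ax": 0,"ay": 0,"az": 0},{"hand": 15,"x": 0,"y": 0,"z": -0.08,"ax": 0,"ay": 0,"az": 0},{"hand": 15,"x": -0.02,"y": -0.03,"z": -0.1,"ax": 0,"ay": 0,"az": 0},{"hand": 15,"x": -0.048,"y": -0.076,"z": -0.1,"ax": 0,"ay": 0,"az": 0},{"hand": 15,"x": -0.076,"y": -0.122,"z": -0.1,"ax": 0,"ay": 0,"az": 0},{"hand": 15,"x": -0.104,"y": -0.168,"z": -0.1,"ax": 0,"ay": 0,"az": 0},{"hand": 15,"x": -0.13,"y": -0.208,"z": -0.1,"ax": 0,"ay": 0,"az": 0},{"hand": 15,"x": -0.139,"y": -0.2215,"z": -0.1,"ax": 0,"ay": 0,"az": 0}])

```text
t: 11.4
tool_pos: [0.5787, 0.1193, 0.2895]
orientation: [-0.004, -3.141, 0.001]
force: [0.1, 0.8, -1.0]
opening: 0.0273
gripper_force: 15.0
```

Emit:
carry_out(targets=[{"hand": 15,"x": 0,"y": 0,"z": 0.02,"ax": 0,"ay": 0,"az": 0},{"hand": 15,"x": 0,"y": 0,"z": 0.045,"ax": 0,"ay": 0,"az": 0},{"hand": 15,"x": 0,"y": 0,"z": 0.06,"ax": 0,"ay": 0,"az": 0},{"hand": 15,"x": 0,"y": 0,"z": 0.064,"ax": 0,"ay": 0,"az": 0},{"hand": 15,"x": 0,"y": 0,"z": 0.064,"ax": 0,"ay": 0,"az": 0}])

```text
t: 12.02
tool_pos: [0.5777, 0.1224, 0.2262]
orientation: [0.002, -3.141, -0.0]
force: [-0.5, -0.2, -0.2]
opening: 0.0271
gripper_force: 15.0
```

```bash
python3 -c "
from h import *
go(.578,.122,.0307)
p,d=read_camera('scene')
cv2.imwrite('pics/s7.png',cv2.resize(p[170:250,210:310],None,fx=6,fy=6,interpolation=2))"
```

```text
t 12.03 tcp [0.5777 0.1224 0.2262] shift [-0.0003 -0.0005  0.0095] turn [ 0.0001 -0.0002  0.001 ] F [-0.5 -0.2 -0.2] open 0.0271
```

View pics/s7.png

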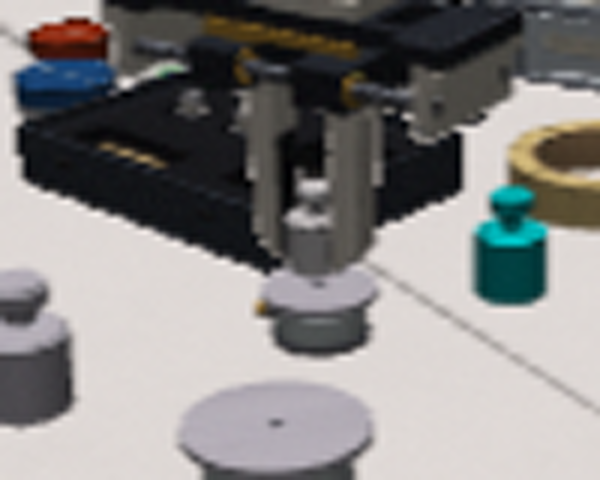

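The 100 g mass (crop column 310) hangs about 3 mm left of pan b's dot (318,284). Nudging it over and lowering.

Emit:
carry_out(targets=[{"hand": 15,"x": -0.001,"y": -0.002,"z": 0.005,"ax": 0,"ay": 0,"az": 0},{"hand": 15,"x": -0.001,"y": -0.002,"z": 0.008,"ax": 0,"ay": 0,"az": 0},{"hand": 15,"x": -0.001,"y": -0.002,"z": 0.0095,"ax": 0,"ay": 0,"az": 0},{"hand": 15,"x": -0.001,"y": -0.002,"z": 0.0105,"ax": 0,"ay": 0,"az": 0},{"hand": 15,"x": -0.001,"y": -0.002,"z": 0.0105,"ax": 0,"ay": 0,"az": 0}])

```text
t: 12.7
tool_pos: [0.579, 0.1198, 0.2167]
orientation: [0.0, -3.142, 0.0]
force: [-4.5, -0.2, 6.5]
opening: 0.0271
gripper_force: 15.0
```

Emit:
carry_out(targets=[{"hand": 33,"x": 0,"y": 0,"z": 0,"ax": 0,"ay": 0,"az": 0},{"hand": 42,"x": 0,"y": 0,"z": 0,"ax": 0,"ay": 0,"az": 0},{"hand": 50,"x": 0,"y": 0,"z": 0,"ax": 0,"ay": 0,"az": 0},{"hand": 50,"x": 0,"y": 0,"z": 0,"ax": 0,"ay": 0,"az": 0},{"hand": 50,"x": 0,"y": 0,"z": -0.03,"ax": 0,"ay": 0,"az": 0},{"hand": 50,"x": 0,"y": 0,"z": -0.08,"ax": 0,"ay": 0,"az": 0},{"hand": 100,"x": 0,"y": 0,"z": -0.12,"ax": 0,"ay": 0,"az": 0},{"hand": 100,"x": 0,"y": -0.05,"z": -0.12,"ax": 0,"ay": 0,"az": 0}])

```text
t: 13.7
tool_pos: [0.5803, 0.0717, 0.3408]
orientation: [-0.007, 3.133, 0.002]
force: [1.6, -0.4, -0.1]
opening: 0.0618
gripper_force: 0.0
```

Emit:
carry_out(targets=[{"hand": 100,"x": -0.009,"y": -0.05,"z": 0,"ax": 0,"ay": 0,"az": 0},{"hand": 100,"x": -0.018,"y": -0.1,"z": 0,"ax": 0,"ay": 0,"az": 0},{"hand": 100,"x": -0.018,"y": -0.114,"z": 0,"ax": 0,"ay": 0,"az": 0},{"hand": 100,"x": -0.018,"y": -0.114,"z": 0.03,"ax": 0,"ay": 0,"az": 0},{"hand": 100,"x": -0.018,"y": -0.114,"z": 0.06,"ax": 0,"ay": 0,"az": 0},{"hand": 100,"x": -0.018,"y": -0.114,"z": 0.07,"ax": 0,"ay": 0,"az": 0},{"hand": 100,"x": -0.018,"y": -0.114,"z": 0.07,"ax": 0,"ay": 0,"az": 0}])

```text
t: 14.58
tool_pos: [0.5967, -0.0436, 0.2653]
orientation: [0.001, -3.14, -0.001]
force: [-0.7, -0.0, 0.7]
opening: 0.0929
gripper_force: 0.0
```

```bash
python3 -c "
from h import *
go(.597,-.044,.006)
p,d=read_camera('scene')
cv2.imwrite('pics/s8.png',cv2.resize(p[170:270,220:370],None,fx=5,fy=5,interpolation=2))"
```

```text
t 14.57 tcp [ 0.5967 -0.0436  0.2653] shift [-0.0004 -0.0004  0.0733] turn [ 0.0004 -0.0014  0.0008] F [-0.7 -0.   0.7] open 0.0929
```

View pics/s8.png

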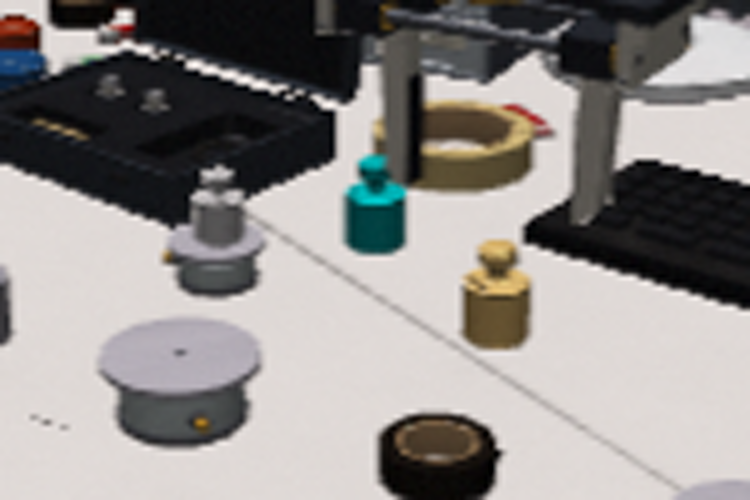

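The 100 g mass stands central on pan b (crop (218,225)), and the gripper straddles the brass mass (497,310). Lowering and gripping.

Emit:
carry_out(targets=[{"hand": 100,"x": 0,"y": 0,"z": 0.03,"ax": 0,"ay": 0,"az": 0},{"hand": 85,"x": 0,"y": 0,"z": 0.055,"ax": 0,"ay": 0,"az": 0},{"hand": 70,"x": 0,"y": 0,"z": 0.07,"ax": 0,"ay": 0,"az": 0},{"hand": 60,"x": 0,"y": 0,"z": 0.073,"ax": 0,"ay": 0,"az": 0},{"hand": 50,"x": 0,"y": 0,"z": 0.073,"ax": 0,"ay": 0,"az": 0},{"hand": 40,"x": 0,"y": 0,"z": 0.073,"ax": 0,"ay": 0,"az": 0},{"hand": 30,"x": 0,"y": 0,"z": 0.073,"ax": 0,"ay": 0,"az": 0},{"hand": 25,"x": 0,"y": 0,"z": 0.073,"ax": 0,"ay": 0,"az": 0}], newtons=25)

```text
t: 15.62
tool_pos: [0.5973, -0.0443, 0.1936]
orientation: [-0.0, 3.14, -0.0]
force: [-0.8, -0.1, 3.0]
opening: 0.0354
gripper_force: 25.0
```

Emit:
carry_out(targets=[{"hand": 22,"x": 0,"y": 0,"z": 0,"ax": 0,"ay": 0,"az": 0},{"hand": 22,"x": 0,"y": 0,"z": 0,"ax": 0,"ay": 0,"az": 0},{"hand": 22,"x": 0,"y": 0,"z": 0,"ax": 0,"ay": 0,"az": 0}])

```text
t: 16.0
tool_pos: [0.5973, -0.0443, 0.1936]
orientation: [-0.0, 3.14, -0.001]
force: [-1.7, -0.6, 6.2]
opening: 0.0353
gripper_force: 25.0
```

```bash
python3 -c "
from h import *
go(.4505,-.238,.033); print(read_state()['gripper_force'])"
```

```text
t 16.0 tcp [ 0.5973 -0.0443  0.1936] shift [ 0.1468 -0.1937 -0.0256] turn [-0.0003  0.0012  0.0002] F [-1.7 -0.6  6.2] open 0.0353
25.00060697013396
```

Emit:
carry_out(targets=[{"hand": 22,"x": 0,"y": 0,"z": -0.03,"ax": 0,"ay": 0,"az": 0},{"hand": 22,"x": 0,"y": 0,"z": -0.08,"ax": 0,"ay": 0,"az": 0},{"hand": 22,"x": 0.02,"y": -0.026,"z": -0.1,"ax": 0,"ay": 0,"az": 0},{"hand": 22,"x": 0.05,"y": -0.066,"z": -0.1,"ax": 0,"ay": 0,"az": 0},{"hand": 22,"x": 0.08,"y": -0.106,"z": -0.1,"ax": 0,"ay": 0,"az": 0},{"hand": 22,"x": 0.11,"y": -0.146,"z": -0.1,"ax": 0,"ay": 0,"az": 0},{"hand": 22,"x": 0.137,"y": -0.18,"z": -0.1,"ax": 0,"ay": 0,"az": 0},{"hand": 22,"x": 0.147,"y": -0.194,"z": -0.1,"ax": 0,"ay": 0,"az": 0}])

```text
t: 17.0
tool_pos: [0.4484, -0.2395, 0.2922]
orientation: [-0.003, -3.141, -0.001]
force: [0.5, 0.8, -1.7]
opening: 0.0353
gripper_force: 25.0
```

Emit:
carry_out(targets=[{"hand": 22,"x": 0,"y": 0,"z": 0.02,"ax": 0,"ay": 0,"az": 0},{"hand": 22,"x": 0,"y": 0,"z": 0.04,"ax": 0,"ay": 0,"az": 0},{"hand": 22,"x": 0,"y": 0,"z": 0.055,"ax": 0,"ay": 0,"az": 0},{"hand": 22,"x": 0,"y": 0,"z": 0.06,"ax": 0,"ay": 0,"az": 0},{"hand": 22,"x": 0,"y": 0,"z": 0.06,"ax": 0,"ay": 0,"az": 0}])

```text
t: 17.62
tool_pos: [0.4501, -0.238, 0.2326]
orientation: [0.001, -3.141, -0.001]
force: [0.7, 0.6, -1.9]
opening: 0.0354
gripper_force: 25.0
```

```bash
python3 -c "
from h import *
go(.4505,-.238,.0376)
p,d=read_camera('scene')
cv2.imwrite('pics/s9.png',cv2.resize(p[200:320,310:430],None,fx=5,fy=5,interpolation=2))"
```

```text
t 17.62 tcp [ 0.4501 -0.238   0.2326] shift [-0.0004 -0.      0.009 ] turn [ 0.0004 -0.0004  0.0006] F [ 0.7  0.6 -1.9] open 0.0354
```

View pics/s9.png

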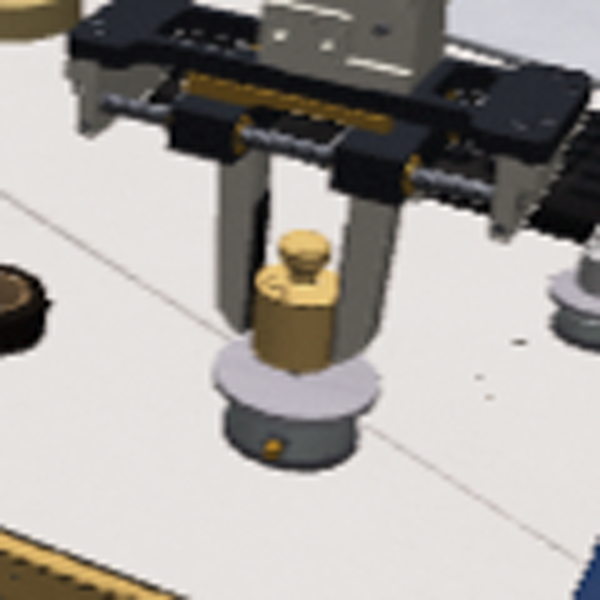

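The brass mass is centred over pan c's dot (crop (297,374)). Lowering and releasing.

Emit:
carry_out(targets=[{"hand": 22,"x": 0,"y": 0,"z": 0.005,"ax": 0,"ay": 0,"az": 0},{"hand": 22,"x": 0,"y": 0,"z": 0.008,"ax": 0,"ay": 0,"az": 0},{"hand": 22,"x": 0,"y": 0,"z": 0.0095,"ax": 0,"ay": 0,"az": 0},{"hand": 22,"x": 0,"y": 0,"z": 0.0105,"ax": 0,"ay": 0,"az": 0},{"hand": 22,"x": 0,"y": 0,"z": 0.0105,"ax": 0,"ay": 0,"az": 0}])

```text
t: 18.3
tool_pos: [0.4501, -0.2382, 0.2235]
orientation: [0.0, -3.141, -0.0]
force: [-5.8, 3.1, 11.6]
opening: 0.0355
gripper_force: 25.0
```

Emit:
carry_out(targets=[{"hand": 42,"x": 0,"y": 0,"z": 0,"ax": 0,"ay": 0,"az": 0},{"hand": 50,"x": 0,"y": 0,"z": 0,"ax": 0,"ay": 0,"az": 0},{"hand": 60,"x": 0,"y": 0,"z": 0,"ax": 0,"ay": 0,"az": 0},{"hand": 60,"x": 0,"y": 0,"z": 0,"ax": 0,"ay": 0,"az": 0},{"hand": 60,"x": 0,"y": 0,"z": -0.03,"ax": 0,"ay": 0,"az": 0},{"hand": 60,"x": 0,"y": 0,"z": -0.08,"ax": 0,"ay": 0,"az": 0},{"hand": 100,"x": 0,"y": 0,"z": -0.12,"ax": 0,"ay": 0,"az": 0},{"hand": 100,"x": 0.003,"y": 0.047,"z": -0.14,"ax": 0,"ay": 0,"az": 0}])

```text
t: 19.3
tool_pos: [0.4475, -0.1927, 0.3654]
orientation: [0.005, 3.138, -0.004]
force: [0.9, 0.5, 0.2]
opening: 0.071
gripper_force: 0.0
```

Emit:
carry_out(targets=[{"hand": 100,"x": 0,"y": 0.05,"z": 0,"ax": 0,"ay": 0,"az": 0},{"hand": 100,"x": 0,"y": 0.11,"z": 0,"ax": 0,"ay": 0,"az": 0},{"hand": 100,"x": 0,"y": 0.17,"z": 0,"ax": 0,"ay": 0,"az": 0},{"hand": 100,"x": 0,"y": 0.23,"z": 0,"ax": 0,"ay": 0,"az": 0},{"hand": 100,"x": 0,"y": 0.29,"z": 0,"ax": 0,"ay": 0,"az": 0},{"hand": 100,"x": 0,"y": 0.35,"z": 0,"ax": 0,"ay": 0,"az": 0},{"hand": 100,"x": 0,"y": 0.38,"z": 0,"ax": 0,"ay": 0,"az": 0},{"hand": 100,"x": 0,"y": 0.38,"z": 0.05,"ax": 0,"ay": 0,"az": 0}])

```text
t: 20.3
tool_pos: [0.4485, 0.1917, 0.3159]
orientation: [-0.006, 3.133, 0.005]
force: [0.7, 0.5, -0.3]
opening: 0.093
gripper_force: 0.0
```

```bash
python3 -c "
from h import *
go(.447,.189,.008)
p,d=read_camera('scene')
cv2.imwrite('pics/s10.png',cv2.resize(p[170:320,180:430],None,fx=3.2,fy=3.2,interpolation=2))"
```

```text
t 20.3 tcp [0.4485 0.1917 0.3159] shift [ 0.0025 -0.0031  0.1219] turn [0.0032 0.0087 0.0037] F [ 0.7  0.5 -0.3] open 0.093
```

View pics/s10.png

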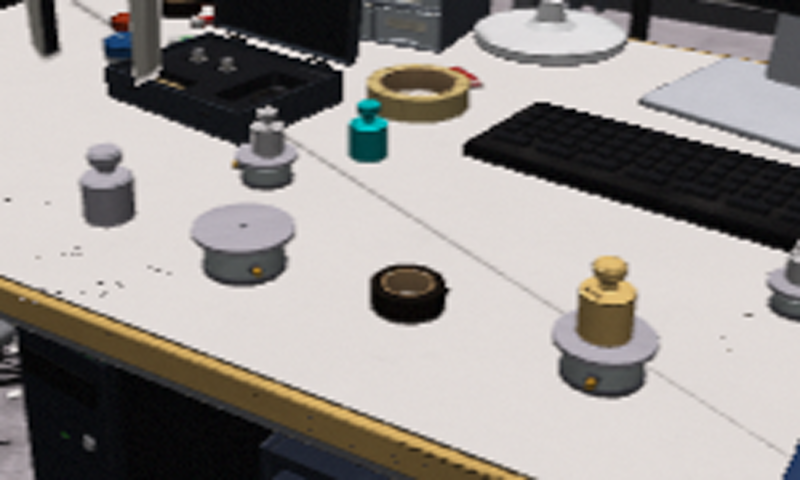

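The brass mass stands central on pan c (crop (607,320)), and the tape is undisturbed. Now the 500 g mass.

Emit:
carry_out(targets=[{"hand": 100,"x": 0,"y": 0,"z": 0.03,"ax": 0,"ay": 0,"az": 0},{"hand": 100,"x": 0,"y": 0,"z": 0.06,"ax": 0,"ay": 0,"az": 0},{"hand": 100,"x": 0,"y": 0,"z": 0.09,"ax": 0,"ay": 0,"az": 0},{"hand": 90,"x": 0,"y": 0,"z": 0.11,"ax": 0,"ay": 0,"az": 0},{"hand": 80,"x": 0,"y": 0,"z": 0.117,"ax": 0,"ay": 0,"az": 0},{"hand": 70,"x": 0,"y": 0,"z": 0.117,"ax": 0,"ay": 0,"az": 0},{"hand": 60,"x": 0,"y": 0,"z": 0.117,"ax": 0,"ay": 0,"az": 0},{"hand": 50,"x": 0,"y": 0,"z": 0.117,"ax": 0,"ay": 0,"az": 0}], newtons=45)

```text
t: 21.35
tool_pos: [0.4474, 0.1889, 0.1963]
orientation: [-0.0, 3.14, 0.001]
force: [-0.5, -0.7, -0.4]
opening: 0.0503
gripper_force: 0.0
```

Emit:
carry_out(targets=[{"hand": 42,"x": 0,"y": 0,"z": 0,"ax": 0,"ay": 0,"az": 0},{"hand": 35,"x": 0,"y": 0,"z": 0,"ax": 0,"ay": 0,"az": 0},{"hand": 30,"x": 0,"y": 0,"z": 0,"ax": 0,"ay": 0,"az": 0},{"hand": 30,"x": 0,"y": 0,"z": 0,"ax": 0,"ay": 0,"az": 0},{"hand": 30,"x": 0,"y": 0,"z": 0,"ax": 0,"ay": 0,"az": 0}])

```text
t: 21.98
tool_pos: [0.4473, 0.1891, 0.1961]
orientation: [-0.0, 3.14, 0.001]
force: [-0.8, 2.0, 6.2]
opening: 0.0433
gripper_force: 45.0
```

```bash
python3 -c "
from h import *
go(.4425,.047,.044); print(read_state()['gripper_force'])"
```

```text
t 21.98 tcp [0.4473 0.1891 0.1961] shift [ 0.0048 -0.1421 -0.034 ] turn [0.0008 0.0013 0.0003] F [-0.8  2.   6.2] open 0.0433
45.00180942937732
```

Emit:
carry_out(targets=[{"hand": 30,"x": 0,"y": 0,"z": -0.02,"ax": 0,"ay": 0,"az": 0},{"hand": 30,"x": 0,"y": 0,"z": -0.05,"ax": 0,"ay": 0,"az": 0},{"hand": 30,"x": 0,"y": 0,"z": -0.08,"ax": 0,"ay": 0,"az": 0},{"hand": 30,"x": 0.002,"y": -0.035,"z": -0.08,"ax": 0,"ay": 0,"az": 0},{"hand": 30,"x": 0.003,"y": -0.075,"z": -0.08,"ax": 0,"ay": 0,"az": 0},{"hand": 30,"x": 0.004,"y": -0.115,"z": -0.08,"ax": 0,"ay": 0,"az": 0},{"hand": 30,"x": 0.005,"y": -0.137,"z": -0.08,"ax": 0,"ay": 0,"az": 0},{"hand": 30,"x": 0.005,"y": -0.142,"z": -0.08,"ax": 0,"ay": 0,"az": 0}])

```text
t: 22.98
tool_pos: [0.4412, 0.0456, 0.2742]
orientation: [-0.003, -3.139, 0.001]
force: [0.2, 0.5, -4.8]
opening: 0.0431
gripper_force: 45.0
```

Emit:
carry_out(targets=[{"hand": 30,"x": 0,"y": 0,"z": 0.01,"ax": 0,"ay": 0,"az": 0},{"hand": 30,"x": 0,"y": 0,"z": 0.025,"ax": 0,"ay": 0,"az": 0},{"hand": 30,"x": 0,"y": 0,"z": 0.034,"ax": 0,"ay": 0,"az": 0},{"hand": 30,"x": 0,"y": 0,"z": 0.036,"ax": 0,"ay": 0,"az": 0},{"hand": 30,"x": 0,"y": 0,"z": 0.036,"ax": 0,"ay": 0,"az": 0}])

```text
t: 23.6
tool_pos: [0.4419, 0.047, 0.2391]
orientation: [0.001, -3.141, -0.0]
force: [1.0, -0.5, -4.2]
opening: 0.0431
gripper_force: 45.0
```

```bash
python3 -c "
from h import *
go(.4425,.047,.0441)
p,d=read_camera('scene')
cv2.imwrite('pics/s11.png',cv2.resize(p[180:280,200:320],None,fx=6,fy=6,interpolation=2))"
```

```text
t 23.6 tcp [0.4419 0.047  0.2391] shift [-0.0006 -0.      0.009 ] turn [ 0.     -0.0004  0.0006] F [ 1.  -0.5 -4.2] open 0.0431
```

View pics/s11.png

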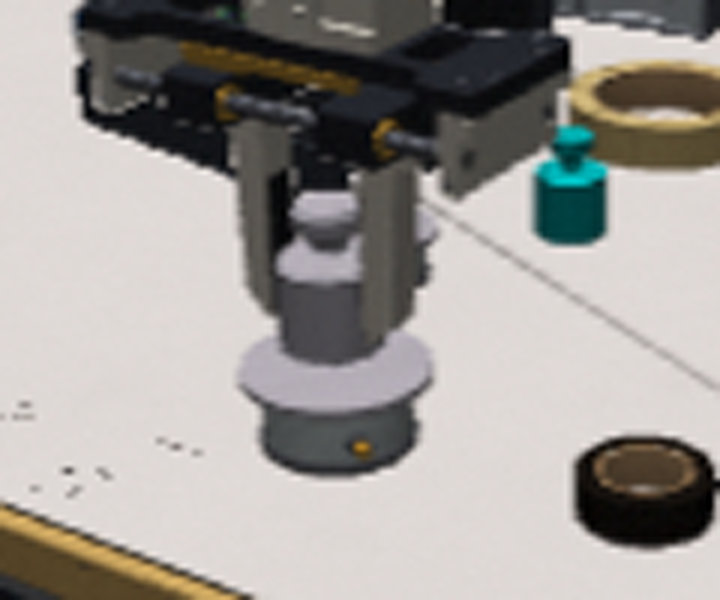

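The 500 g mass (axis column about 330) hangs over pan d's middle (335). Lowering and releasing.

Emit:
carry_out(targets=[{"hand": 30,"x": -0.001,"y": -0.001,"z": 0.005,"ax": 0,"ay": 0,"az": 0},{"hand": 30,"x": -0.001,"y": -0.001,"z": 0.008,"ax": 0,"ay": 0,"az": 0},{"hand": 30,"x": -0.001,"y": -0.001,"z": 0.0095,"ax": 0,"ay": 0,"az": 0},{"hand": 30,"x": -0.001,"y": -0.001,"z": 0.0105,"ax": 0,"ay": 0,"az": 0},{"hand": 30,"x": -0.001,"y": -0.001,"z": 0.0105,"ax": 0,"ay": 0,"az": 0}])

```text
t: 24.28
tool_pos: [0.443, 0.0458, 0.23]
orientation: [0.0, -3.141, 0.0]
force: [-9.6, -0.9, 11.6]
opening: 0.0432
gripper_force: 45.0
```

Emit:
carry_out(targets=[{"hand": 50,"x": 0,"y": 0,"z": 0,"ax": 0,"ay": 0,"az": 0},{"hand": 60,"x": 0,"y": 0,"z": 0,"ax": 0,"ay": 0,"az": 0},{"hand": 70,"x": 0,"y": 0,"z": 0,"ax": 0,"ay": 0,"az": 0},{"hand": 70,"x": 0,"y": 0,"z": 0,"ax": 0,"ay": 0,"az": 0},{"hand": 70,"x": 0,"y": 0,"z": -0.03,"ax": 0,"ay": 0,"az": 0},{"hand": 70,"x": 0,"y": 0,"z": -0.08,"ax": 0,"ay": 0,"az": 0},{"hand": 70,"x": 0,"y": 0,"z": -0.13,"ax": 0,"ay": 0,"az": 0},{"hand": 70,"x": 0,"y": 0,"z": -0.17,"ax": 0,"ay": 0,"az": 0}])

```text
t: 25.28
tool_pos: [0.4429, 0.0458, 0.401]
orientation: [-0.0, 3.14, -0.0]
force: [0.7, 0.0, -0.1]
opening: 0.0653
gripper_force: 0.0
```

Emit:
carry_out(targets=[{"hand": 70,"x": 0,"y": 0,"z": -0.02,"ax": 0,"ay": 0,"az": 0},{"hand": 70,"x": 0,"y": 0,"z": -0.02,"ax": 0,"ay": 0,"az": 0},{"hand": 70,"x": 0,"y": 0,"z": -0.02,"ax": 0,"ay": 0,"az": 0},{"hand": 70,"x": 0,"y": 0,"z": -0.02,"ax": 0,"ay": 0,"az": 0}])

```text
t: 25.78
tool_pos: [0.4426, 0.0458, 0.4171]
orientation: [0.0, -3.139, -0.0]
force: [-0.6, -0.6, -0.0]
opening: 0.0652
gripper_force: 0.0
```

```bash
python3 -c "
from h import *
p,d=read_camera('scene')
c=camera_params('scene'); r=R.from_rotvec(c['rotation']).as_matrix()
v,u=np.mgrid[:420,:560]
P=np.stack([(u-c['cx'])/c['fx'],-(v-c['cy'])/c['fy'],-np.ones(u.shape)],-1)*d[...,None]@r.T+c['position']
for n,x,y,h,H,D in(('a',.602,-.324,.022,.03,.02),('b',.578,.122,.026,.04,.028),('c',.451,-.238,.03,.052,.036),('d',.443,.047,.034,.062,.044)):
    k=(np.hypot(P[...,0]-x,P[...,1]-y)<D/2+.015)&(P[...,2]>h+.006)&(P[...,2]<h+H+.02); q=P[k]
    w=np.array([x,y])-c['position'][:2]; w/=np.hypot(*w); t=np.array([-w[1],w[0]]); a=(q[:,:2]-[x,y])@t; b=(q[:,:2]-[x,y])@w
    print(n,len(q),'side',((a.min()+a.max())/2).round(4),'along centre',(b.min()+D/2).round(4),'top above pan',(q[:,2].max()-h).round(3),'of',H)
"
```

```text
a 97 side 0.0008 along centre -0.0012 top above pan 0.031 of 0.03
b 110 side 0.0006 along centre -0.0029 top above pan 0.04 of 0.04
c 391 side 0.0015 along centre -0.0012 top above pan 0.053 of 0.052
d 406 side 0.0006 along centre -0.0023 top above pan 0.063 of 0.062
```

All four masses stand upright and central to within about 3 mm, and the arm is clear. Handing in.

```bash
python3 -c "
from plant import *
print(robot.close_job())"
```

```text
the job is handed in; nothing more can be done
None
```

All four masses stand upright on their matching pans, loaded smallest to largest and measured within about 3 mm of each pan's middle, with the tin and tape left alone; the job is handed in at about 26 s, though the hand-in returned no verdict.

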